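# Nudge two bearings into the seats of a gearbox cover

## Task

Two ball bearings, a large and a small one, lie loose on the flat face of the gearbox cover on the bench. With the fingertips push each bearing across the face, without ever lifting it, until it drops over the rim into the round seat that fits it and lies flat and fully home there. Leave the terminal block, the bolt, the brass drift and the capacitor beside the cover alone.

Things in the scene. Friction and masses are not known exactly. Their poses are not given: they have to be found in the camera images.
- cover: fixed aluminium gearbox cover on the bench, flat 160 x 160 mm face up, 22 mm above the bench; lower bolt flange round it (11 mm high, about 190 mm overall). Origin: centre of its underside; z up, x towards the half with the two seats (round, vertical walls, 1.5 mm chamfer at the rim): the large seat at x +38, y +40 mm, the small at x +38, y -40; the bearings start at x about -40
- seat_large (a point): centre of the floor of the large seat: 55 mm bore, 16 mm deep (floor 6 mm above the bench); a dark shaft hole is seen in its floor
- seat_small (a point): centre of the floor of the small seat: 38.5 mm bore, 11 mm deep (floor 11 mm above the bench); a dark shaft hole is seen in its floor
- bearing_large: large steel ball bearing lying flat, 52 mm outside diameter, 16 mm thick, 0.13 kg nominal; origin at the centre of its underside, z up. It starts on the cover's face, before either seat. In its seat its top is flush with the face. It fits only the large seat
- bearing_small: small steel ball bearing lying flat, 35 mm outside diameter, 11 mm thick, 0.04 kg nominal; origin at the centre of its underside, z up. It starts on the cover's face, before either seat. In its seat its top is flush with the face. It would also fall into the large seat, which is wrong
- terminal_block: bystander: dark brown terminal block with brass studs, 36 x 62 x 27 mm, on the bench on the robot's side of the cover; origin under its centre
- bolt: bystander: steel hexagon bolt lying down, 24 x 59 x 21 mm, on the robot's side of the cover; origin under its centre
- drift: bystander: brass rod lying down, 16 x 110 x 16 mm, on the robot's side of the cover; origin under its centre
- capacitor: bystander: white upright capacitor can, 42 x 63 x 98 mm with its leads, to the right of the cover; origin under its centre
- motor_top (a point): centre of the top of the big blue motor that stands fixed to the left of the cover, an obstacle: it reaches 332 mm above the bench and about 170 mm to either side in x and 130 mm in y of this point; pass above it or round it
There are look-alikes about, which are no part of the job. Leave any pink or purple look-alike of the bearing_small alone.

How it is judged:
By the outcome, as a careful person would: the job done as asked, in the order asked, and still so for the second after the job is handed in, with the robot touching nothing.
It also fails if it takes over 72 s, if anything falls off the work surface, if the arm or the gripper's body presses on something with over 40 N, if the wrist force passes 120 N, or if a joint passes its speed limit or range.

## Robot

A 6-joint arm with a two-finger parallel gripper is mounted at the origin on a cart in front of the work surface, level with it; the furniture and walls round the work are solid. World frame = base frame: x ahead of the robot, y to its left, z up, the work surface at z = 0. Lengths are in mm, angles in rad, forces in N, time in s.
With the tool pointing down it reaches from about 275 to 1000 mm from the base axis. Payload 8.4 kg.
Tool frame: the origin (TCP) lies at the very end of the fingers, on their centre line; the grasp point (between the pads) lies 19 mm behind it (r.tcp_to_grasp is the distance from the TCP to the grasp point, in mm); z points along the fingers, y is the line along which they close (so a half turn about z gives the same grasp; the last joint's range is limited). The gripper opens to 85 mm and grips with 20 to 120 N. Pads are 22 mm wide; open, the fingers measure 114 mm over their backs; the gripper's body (76 mm by 85 mm) begins 54 mm behind the grasp point. The pads swing forward as they close: fully open they stand 13 mm farther back than shut.
Start: joints at [1.343, 0.353, 1.633, -0, 1.155, -0.002], TCP at [139.927, 609.137, 231.281] pointing down, gripper open.
Joint ranges: [-2.63, 2.63], [-0.92, 2.1], [0.06, 2.66], [-1.3, 4.44], [0, 2.69], [-3.02, 3.02]. Speed limits (rad/s): [2.22, 2.22, 2.79, 3.14, 3.14, 3.14].

## Interface

Orientations are given as [roll, pitch, yaw] about the fixed x, y, z axes, in that order (R = Rz(yaw) Ry(pitch) Rx(roll)).
In Python, from rig import r gives the robot as it stands. The module is installed in compiled form; this text tells all that it offers.
- The arm moves only by the tool play_rows, never from a script. Its argument "rows" is a list of rows, each an object with "dp": the shift along the tool's x, y, z in units of 40 mm (1.0 is 40 mm), a list of three; "turn": the turn, a rotation vector about the tool's x, y, z in units of 6 degrees (1.0 is 6 degrees), a list of three; "fingers": the closure, from 0 (fully open) to 1 (shut). In form: [{"dp": [tx, ty, tz], "turn": [wx, wy, wz], "fingers": fingers}, ...]. A call has 1 to 5 rows; each row shifts and turns the commanded pose from where the row before left it, along the tool's axes as they then stand; what a row does not reach is not made up. A row lasts 1/12 s, in which the tool goes at most 41.7 mm and 7.16 degrees, less where a joint would pass 70% of its speed; a pose out of reach is approached as far as the arm can. A call is refused whole if a number of a shift passes 1 or a number of a turn 1, either way. A call with a gripper value outside its range is refused whole. The fingers move at their own pace and stop on an object; "force" is the grip in N (left out, the last holds). Time passes only in rows, so rows that do not move let the fingers close. It gives the time, the measured TCP pose, the force, the opening and the grip force at its end, in the units of the state.
- r.sense(): the state, without advancing time (a new reading comes with each control period).
- r.grab_frame(name): name is "side" or "top"; returns a dict with "pixels" (400x640x3 uint8, red, green, blue), "fx", "fy", "cx", "cy" (pixels), "pose" (4x4, takes a point from camera to world coordinates). Camera axes: x right, y down, z forward; pixel columns grow to the right and rows downward; lengths in mm; the calibration is good to about 2 mm. A picture is of the moment at which its call begins. There is no depth.
- r.sign_off(): hands the job in; it is judged then, once.
The state is a dict: "clock": time; "qpos": joint angles; "qvel": joint speeds; "joint_efforts": joint torques, N m; "eef_pos": TCP position; "tcp_rot": TCP orientation; "contact_force": force on the tool from outside, world axes, zero at the start; "wrist_torque": the same for the moment, N m; "opening": opening from 0.0 (shut) to 1.0 (fully open); "grasp_force": force on a finger pad.
Only numpy, scipy, OpenCV 4.12 (cv2) and the standard library are available. Lean on these libraries where they do the work, as an engineer would, in place of code of your own. Each camera call takes 0.05 s, during which the arm holds its last target. There are 200 camera calls.

## Working session

There is one attempt and no reset: what is moved stays moved. The work goes in short steps, Python scripts to look and compute and a tool call to move; the robot and the scene stay as the last step left them, time stands still between calls to the robot, and variables do not carry over. Pictures are saved under pics/ and viewed, at most 10 in all, crops included, and the job is handed in when it is done.

Besides the shell and the picture viewer there is one more tool, called after ">>>" as name([rows], argument=value, ...), one row to a line, values as JSON. play_rows: Moves the arm, as the interface text tells. Its arguments: {"type":"object","properties":{"rows":{"type":"array"},"force":{"type":"number"}},"required":["rows"]}

```bash
mkdir -p pics; cat > h.py <<'E'
import numpy as np, cv2
from rig import r
def ray(f,u,v,z):
    P=np.array(f["pose"]);d=P[:3,:3]@np.array([(u-f["cx"])/f["fx"],(v-f["cy"])/f["fy"],1]);o=P[:3,3]
    return o+d*(z-o[2])/d[2]
def proj(f,p):
    P=np.array(f["pose"]);c=P[:3,:3].T@(np.array(p)-P[:3,3]);return f["fx"]*c[0]/c[2]+f["cx"],f["fy"]*c[1]/c[2]+f["cy"]
def snap(n,name):
    f=r.grab_frame(n);cv2.imwrite(f"pics/{name}.png",f["pixels"][:,:,::-1]);return f
E
python3 - <<'E'
from h import *
for n in("top","side"):
    f=snap(n,n+"0");print(n,f["fx"],f["cx"],f["cy"],np.round(f["pose"],3).tolist())
s=r.sense();print(s)
E
```

```text
top 518.5105254392488 316.7324969887614 201.34596737919188 [[-0.005, -0.983, 0.185, 184.684], [-1.0, 0.006, 0.003, 31.058], [-0.004, -0.185, -0.983, 1721.729], [0.0, 0.0, 0.0, 1.0]]
side 498.83603699944797 316.96171250762507 197.54035783878433 [[0.29, -0.78, 0.555, -161.997], [-0.957, -0.235, 0.17, -156.134], [-0.002, -0.581, -0.814, 1146.512], [0.0, 0.0, 0.0, 1.0]]
{'clock': 0.1, 'qpos': array([ 1.34258847e+00,  3.53566199e-01,  1.63403912e+00, -6.90345702e-06,
        1.15517366e+00, -2.39082974e-03]), 'qvel': array([-8.06840912e-04, -2.71772053e-03, -1.88764043e-03,  5.65541535e-04,
        1.34089910e-03,  5.34034737e-05]), 'joint_efforts': array([-1.02560934e-03, -6.06358981e+01, -3.42817748e+01, -1.21946023e-04,
        4.05696686e-03,  1.31256260e-05]), 'eef_pos': array([139.84402763, 608.73817954, 230.65350089]), 'tcp_rot': array([-3.14040631e+00,  3.47609881e-06,  2.91577842e+00]), 'contact_force': array([-0.41966084, -0.1609871 , -0.83084865]), 'wrist_torque': array([-0.06575169, -0.04168583, -0.02996301]), 'grasp_force': 0.0, 'opening': 1.000766835778785}
```

View pics/top0.png

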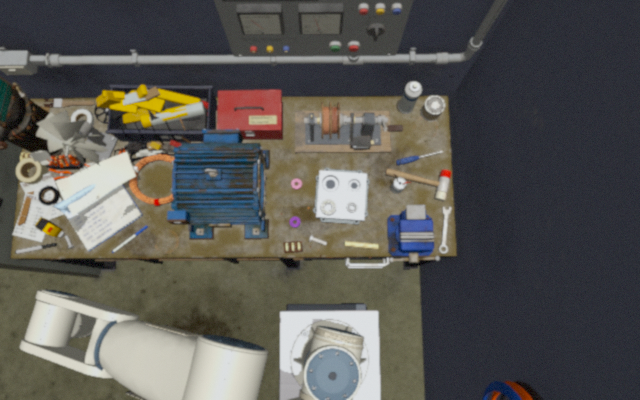

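View pics/side0.png

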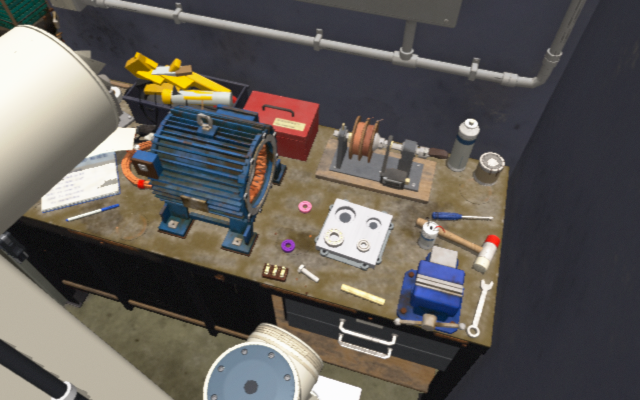

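The top view shows the cover at (342,195), with seats at (329,184) and (354,184). The bearings are at about (329,208) and (352,208). The pink ring (296,184) and purple ring (295,222) are the look-alikes. The side view agrees: bearings at (334,238) and (363,245). Next I'll enlarge and measure.

```bash
python3 - <<'E'
from h import *
a=cv2.imread("pics/top0.png")[150:265,265:395];b=cv2.imread("pics/side0.png")[180:310,260:400]
A=cv2.resize(a,None,fx=4,fy=4,interpolation=cv2.INTER_CUBIC)[:, :]
B=cv2.resize(b,None,fx=3,fy=3,interpolation=cv2.INTER_CUBIC)
B=cv2.resize(b,(int(140*4),int(130*4)),interpolation=cv2.INTER_CUBIC)
cv2.imwrite("pics/cropA.png",A);cv2.imwrite("pics/cropB.png",B)
f=r.grab_frame("top")
for n,p,z in[("mot",(175,190),250),("motL",(268,235),20),("motTopR",(265,150),300),("motfront",(220,228),200),("edge",(300,254),0),("cap",(399,184),0)]:print(n,ray(f,*p,z).round())
# cover face: bright mask
def cov(f,win,z):
    x0,y0,x1,y1=win;g=cv2.cvtColor(f["pixels"],cv2.COLOR_RGB2GRAY);hsv=cv2.cvtColor(f["pixels"],cv2.COLOR_RGB2HSV)
    m=((hsv[...,1]<50)&(g>120)).astype(np.uint8);k=np.zeros_like(m);k[y0:y1,x0:x1]=m[y0:y1,x0:x1]
    c=max(cv2.findContours(k,cv2.RETR_EXTERNAL,2)[0],key=cv2.contourArea)
    rc=cv2.minAreaRect(c);return rc,[ray(f,*q,z).round(1)[:2].tolist() for q in cv2.boxPoints(rc)],ray(f,*rc[0],z).round(1)
print(cov(f,(305,160,385,235),16))
fs=r.grab_frame("side");print(cov(fs,(305,185,400,280),16))
E
```

```text
mot [498. 447. 250.]
motL [393. 198.  20.]
motTopR [602. 182. 300.]
motfront [393. 323. 200.]
edge [332.  93.   0.]
cap [ 568. -243.    0.]
(((340.7920227050781, 197.1194610595703), (61.330535888671875, 77.6942138671875), 3.814074993133545), [[397.1, 67.5], [662.3, 49.4], [646.7, -158.4], [382.4, -134.6]], array([520.2, -44. ,  16. ]))
(((355.0, 229.5), (71.15125274658203, 55.33985900878906), 18.434947967529297), [[461.5, 47.7], [637.7, 50.6], [617.7, -145.8], [448.1, -135.2]], array([538. , -47.1,  16. ]))
```

View pics/cropA.png

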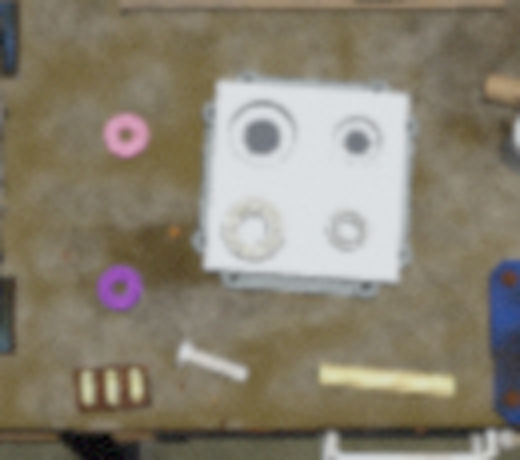

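View pics/cropB.png

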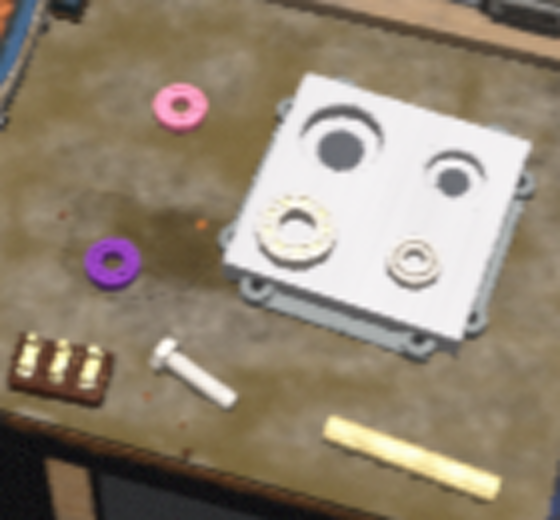

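Crop A (top, 4x): the large steel bearing is at (252,230) and the small one at (347,230), with seat holes at (262,137) and (357,142). The pink (126,135) and purple (120,288) rings lie on the bench, so they're the decoys. Crop B (side) agrees: large (296,230), small (414,262). The small steel ring on the cover's face is the bearing_small.

```bash
python3 - <<'E'
from h import *
D={"top":((265,150),[(216,80),(411,93),(399,283),(205,268)],(262,137),(357,142),(252,230),(347,230)),
"side":((260,180),[(308,74),(531,140),(461,340),(225,272)],(341,151),(453,182),(296,230),(414,262))}
for n,(o,C,hl,hs,bl,bs) in D.items():
    f=r.grab_frame(n);g=lambda p,z:ray(f,(p[0]+.5)/4-.5+o[0],(p[1]+.5)/4-.5+o[1],z)[:2]
    c=np.array([g(p,22) for p in C]);m=c.mean(0);ex=(c[0]+c[1]-c[2]-c[3])/2;ey=(c[0]+c[3]-c[1]-c[2])/2
    print(n,c.round().tolist(),m.round(1),np.linalg.norm(ex),np.linalg.norm(ey),np.degrees(np.arctan2(ex[1],ex[0])),np.degrees(np.arctan2(-ey[0],ey[1])))
    th=np.arctan2(ex[1]-ey[0],ex[0]+ey[1]);R=np.array([[np.cos(th),-np.sin(th)],[np.sin(th),np.cos(th)]])
    print(" seats from face",(m+R@[38,40]).round(1),(m+R@[38,-40]).round(1),"holes",g(hl,6).round(1),g(hs,11).round(1),"B",g(bl,38).round(1),g(bs,33).round(1), "Bcover",(R.T@(g(bl,38)-m)).round(1),(R.T@(g(bs,33)-m)).round(1),np.degrees(th))
    # other objects
    q={"top":[(113,387),(212,362),(387,380)],"side":[(60,375),(195,372),(412,457)]}[n]
    print(" bystanders",[g(p,10).round().tolist() for p in q])
E
```

```text
top [[614.0, 30.0], [602.0, -134.0], [440.0, -121.0], [454.0, 40.0]] [527.4 -46.4] 161.49978462657432 162.8803819448923 -4.2129829440011735 -4.539555437854562
 seats from face [568.3  -9.4] [562.2 -89.1] holes [568.2  -8.9] [562.2 -88.9] B [482.5   0.9] [483.  -77.7] Bcover [-48.3  43.7] [-41.9 -34.7] -4.376964156860302
 bystanders [[356.0, 116.0], [377.0, 34.0], [361.0, -110.0]]
side [[619.0, 26.0], [609.0, -133.0], [448.0, -121.0], [452.0, 36.0]] [531.8 -48.1] 164.41175089584857 158.07833081464614 -3.5645345130348765 -2.4351542378342277
 seats from face [571.9 -10.2] [567.7 -90. ] holes [574. -10.] [568.4 -89.2] B [486.1  -2.1] [487.8 -80.3] Bcover [-48.1  43.6] [-42.2 -34.5] -3.0109347494279173
 bystanders [[357.0, 116.0], [384.0, 35.0], [367.0, -110.0]]
```

>>> play_rows([
  {"dp": [0, 0, 0], "turn": [0, 0, -0.58], "fingers": 0.6},
  {"dp": [0, 0, 0], "turn": [0, 0, -0.58], "fingers": 0.6},
  {"dp": [-0.3, -0.85, 0], "turn": [0, 0, 0], "fingers": 0.6},
  {"dp": [-0.3, -0.85, 0], "turn": [0, 0, 0], "fingers": 0.6},
  {"dp": [-0.3, -0.85, 0], "turn": [0, 0, 0], "fingers": 0.6},
])

```text
clock: 0.72
eef_pos: [165.0, 502.7, 230.8]
tcp_rot: [-3.141, -0.0, 3.038]
contact_force: [1.0, -0.0, 0.2]
opening: 0.401
grasp_force: 0.0
```

>>> play_rows([
  {"dp": [-0.3, -0.85, 0], "turn": [0, 0, 0], "fingers": 0.6},
  {"dp": [-0.3, -0.85, 0], "turn": [0, 0, 0], "fingers": 0.6},
  {"dp": [-0.3, -0.85, 0], "turn": [0, 0, 0], "fingers": 0.6},
  {"dp": [-0.44, -0.8, 0], "turn": [0, 0, 0], "fingers": 0.6},
  {"dp": [0, 0, 0], "turn": [0, 0, 0], "fingers": 0.6},
])

```text
clock: 1.13
eef_pos: [204.9, 359.8, 230.9]
tcp_rot: [-3.138, 0.0, 3.036]
contact_force: [-0.2, 1.2, 0.2]
opening: 0.401
grasp_force: 0.0
```

>>> play_rows([
  {"dp": [-0.43, -0.88, 0], "turn": [0, 0, 0], "fingers": 0.6},
  {"dp": [-0.43, -0.88, 0], "turn": [0, 0, 0], "fingers": 0.6},
  {"dp": [-0.43, -0.88, 0], "turn": [0, 0, 0], "fingers": 0.6},
  {"dp": [-0.43, -0.88, 0], "turn": [0, 0, 0], "fingers": 0.6},
  {"dp": [-0.43, -0.88, 0], "turn": [0, 0, 0], "fingers": 0.6},
])

```text
clock: 1.55
eef_pos: [271.8, 179.7, 231.5]
tcp_rot: [3.141, 0.001, 3.038]
contact_force: [1.6, 0.4, 0.1]
opening: 0.397
grasp_force: 0.0
```

>>> play_rows([
  {"dp": [-0.43, -0.88, 0], "turn": [0, 0, 0], "fingers": 0.6},
  {"dp": [-0.43, -0.88, 0], "turn": [0, 0, 0], "fingers": 0.6},
  {"dp": [-0.6, -0.4, 0], "turn": [0, 0, 0], "fingers": 0.6},
  {"dp": [0, 0, 0], "turn": [0, 0, 0], "fingers": 0.6},
  {"dp": [0, 0, 0], "turn": [0, 0, 0], "fingers": 0.6},
])

```text
clock: 1.97
eef_pos: [321.6, 88.2, 231.5]
tcp_rot: [3.141, 0.0, 3.033]
contact_force: [-0.7, 0.1, -0.1]
opening: 0.398
grasp_force: 0.0
```

>>> play_rows([
  {"dp": [-0.62, -0.35, 0.5], "turn": [0, 0, 0], "fingers": 0.6},
  {"dp": [-0.62, -0.35, 0.6], "turn": [0, 0, 0], "fingers": 0.6},
  {"dp": [-0.62, -0.35, 0.7], "turn": [0, 0, 0], "fingers": 0.6},
  {"dp": [-0.62, -0.35, 0.7], "turn": [0, 0, 0], "fingers": 0.6},
  {"dp": [-0.6, -0.35, 0.7], "turn": [0, 0, 0], "fingers": 0.6},
])

```text
clock: 2.38
eef_pos: [436.9, 7.1, 102.0]
tcp_rot: [3.141, 0.001, 3.039]
contact_force: [0.1, -0.1, 1.0]
opening: 0.398
grasp_force: 0.0
```

>>> play_rows([
  {"dp": [0, 0, 0], "turn": [0, 0, 0], "fingers": 0.6},
  {"dp": [0, 0, 0.4], "turn": [0, 0, 0], "fingers": 0.6},
  {"dp": [0, 0, 0.4], "turn": [0, 0, 0], "fingers": 0.6},
  {"dp": [0, 0, 0], "turn": [0, 0, 0], "fingers": 0.6},
  {"dp": [0, 0, 0], "turn": [0, 0, 0], "fingers": 0.6},
])

```text
clock: 2.8
eef_pos: [435.0, 7.7, 71.3]
tcp_rot: [-3.142, -0.002, 3.039]
contact_force: [-0.9, -0.2, 0.2]
opening: 0.398
grasp_force: 0.0
```

>>> play_rows([
  {"dp": [-0.05, -0.08, 0.4], "turn": [0, 0, 0], "fingers": 0.6},
  {"dp": [0, 0, 0.4], "turn": [0, 0, 0], "fingers": 0.6},
  {"dp": [0, 0, 0.3], "turn": [0, 0, 0], "fingers": 0.6},
  {"dp": [0, 0, 0], "turn": [0, 0, 0], "fingers": 0.6},
  {"dp": [0, 0, 0], "turn": [0, 0, 0], "fingers": 0.6},
])

```text
clock: 3.22
eef_pos: [437.8, 3.8, 28.2]
tcp_rot: [3.142, 0.0, 3.038]
contact_force: [-0.5, 0.0, -0.7]
opening: 0.4
grasp_force: 0.0
```

```bash
python3 - <<'E'
from h import *
f=snap("side","s1");g=snap("top","t1")
a=f["pixels"][190:290,290:390,::-1];b=g["pixels"][155:235,300:380,::-1]
cv2.imwrite("pics/c1.png",np.hstack([cv2.resize(a,(400,400),interpolation=2),cv2.resize(b,(400,400),interpolation=2)]))
E
```

```text
(no output)
```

View pics/c1.png

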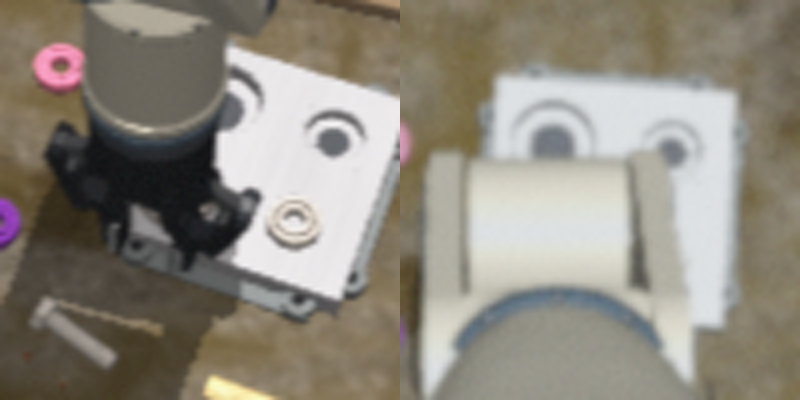

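The left half (side view) shows the gripper behind the large bearing with the small bearing untouched at (293,220). The right half (top view) has the seats clear at (552,140) and (672,150). Starting the push.

>>> play_rows([
  {"dp": [-0.1, 0, 0.08], "turn": [0, 0, 0], "fingers": 0.6},
  {"dp": [-0.2, 0, 0], "turn": [0, 0, 0], "fingers": 0.6},
  {"dp": [-0.2, 0, 0], "turn": [0, 0, 0], "fingers": 0.6},
  {"dp": [-0.2, 0, 0], "turn": [0, 0, 0], "fingers": 0.6},
  {"dp": [-0.2, 0, 0], "turn": [0, 0, 0], "fingers": 0.6},
])

```text
clock: 3.73
eef_pos: [474.3, -0.6, 24.2]
tcp_rot: [-3.142, -0.0, 3.037]
contact_force: [-2.4, 0.0, 2.4]
opening: 0.396
grasp_force: 1.3
```

>>> play_rows([
  {"dp": [-0.2, 0, 0], "turn": [0, 0, 0], "fingers": 0.6},
  {"dp": [-0.2, 0, 0], "turn": [0, 0, 0], "fingers": 0.6},
  {"dp": [-0.2, 0, 0], "turn": [0, 0, 0], "fingers": 0.6},
  {"dp": [-0.2, 0, 0], "turn": [0, 0, 0], "fingers": 0.6},
  {"dp": [0, 0, 0], "turn": [0, 0, 0], "fingers": 0.6},
])

```text
clock: 4.15
eef_pos: [507.7, -4.0, 24.3]
tcp_rot: [3.141, 0.002, 3.037]
contact_force: [0.7, -0.2, 0.8]
opening: 0.399
grasp_force: 0.0
```

>>> play_rows([
  {"dp": [0.6, 0, 0], "turn": [0, 0, 0], "fingers": 0.6},
  {"dp": [0.8, 0, -0.5], "turn": [0, 0, 0], "fingers": 0.6},
  {"dp": [0.9, 0, -0.4], "turn": [0, 0, 0], "fingers": 0.6},
  {"dp": [0.9, 0, -0.4], "turn": [0, 0, 0], "fingers": 0.6},
  {"dp": [0.9, 0, -0.2], "turn": [0, 0, 0], "fingers": 0.6},
])

```text
clock: 4.57
eef_pos: [341.5, 13.3, 85.0]
tcp_rot: [3.141, 0.002, 3.037]
contact_force: [0.8, 0.5, 0.9]
opening: 0.399
grasp_force: 0.0
```

>>> play_rows([
  {"dp": [0.5, 0, 0], "turn": [0, 0, 0], "fingers": 0.6},
  {"dp": [0, 0, 0], "turn": [0, 0, 0], "fingers": 0.6},
])

```text
clock: 4.73
eef_pos: [317.5, 15.4, 84.0]
tcp_rot: [-3.141, -0.003, 3.038]
contact_force: [-0.8, 0.1, -1.3]
opening: 0.398
grasp_force: 0.0
```

```bash
python3 - <<'E'
from h import *
f=snap("side","s2");g=snap("top","t2")
a=f["pixels"][190:290,290:390,::-1];b=g["pixels"][155:235,300:380,::-1]
cv2.imwrite("pics/c2.png",np.hstack([cv2.resize(a,(400,400),interpolation=2),cv2.resize(b,(400,400),interpolation=2)]))
E
```

```text
(no output)
```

View pics/c2.png

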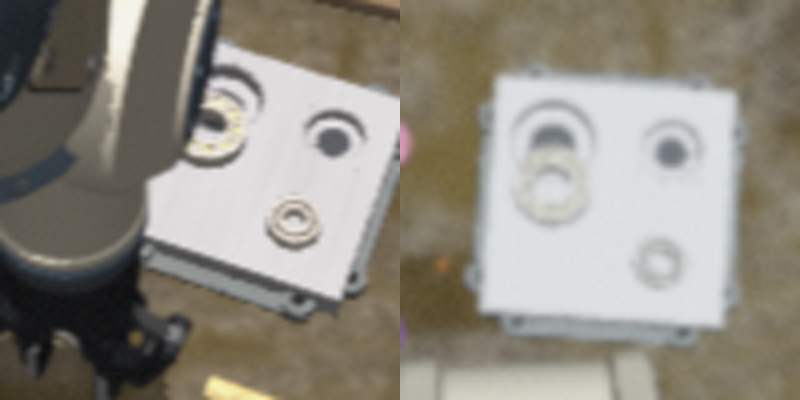

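The left half has the large bearing at about (212,128), partly overlapping its seat. In the right half (top view) the bearing is at (551,185), its seat rim is centred near (553,138) and the small bearing is at (659,262).

```bash
python3 - <<'E'
from h import *
f=r.grab_frame("top");g=lambda p,z:ray(f,(p[0]-400+.5)/5-.5+300,(p[1]+.5)/5-.5+155,z)[:2].round(1)
print("B",g((551.5,185),38),"rim",g((553.5,140),22),"hole",g((552,140),6),"S",g((659,262),33),"holeS",g((671,150),11))
E
```

```text
B [534.8  -7.1] rim [569.   -9.2] hole [572.6  -8.5] S [483.4 -77.8] holeS [564.  -88.7]
```

>>> play_rows([
  {"dp": [-0.8, 0.02, 0], "turn": [0, 0, 0], "fingers": 0.6},
  {"dp": [-0.8, 0, 0.2], "turn": [0, 0, 0], "fingers": 0.6},
  {"dp": [-0.8, 0, 0.3], "turn": [0, 0, 0], "fingers": 0.6},
  {"dp": [-0.8, 0, 0.3], "turn": [0, 0, 0], "fingers": 0.6},
  {"dp": [-0.8, 0, 0.3], "turn": [0, 0, 0], "fingers": 0.6},
])

```text
clock: 5.3
eef_pos: [484.8, -1.0, 38.9]
tcp_rot: [3.142, 0.001, 3.037]
contact_force: [-0.1, -0.9, -0.4]
opening: 0.399
grasp_force: 0.0
```

>>> play_rows([
  {"dp": [0, 0, 0.3], "turn": [0, 0, 0], "fingers": 0.6},
  {"dp": [0, 0, 0], "turn": [0, 0, 0], "fingers": 0.6},
  {"dp": [0, 0, 0], "turn": [0, 0, 0], "fingers": 0.6},
])

```text
clock: 5.55
eef_pos: [481.1, -0.7, 26.9]
tcp_rot: [-3.141, -0.003, 3.037]
contact_force: [-0.1, 0.1, 0.2]
opening: 0.399
grasp_force: 0.0
```

>>> play_rows([
  {"dp": [-0.2, 0, 0.06], "turn": [0, 0, 0], "fingers": 0.6},
  {"dp": [-0.2, 0, 0], "turn": [0, 0, 0], "fingers": 0.6},
  {"dp": [-0.2, 0.005, 0], "turn": [0, 0, 0], "fingers": 0.6},
  {"dp": [-0.2, 0.005, 0], "turn": [0, 0, 0], "fingers": 0.6},
  {"dp": [-0.15, 0.005, 0], "turn": [0, 0, 0], "fingers": 0.6},
])

```text
clock: 5.97
eef_pos: [520.6, -4.0, 26.3]
tcp_rot: [3.142, 0.001, 3.037]
contact_force: [-1.3, -0.2, 0.7]
opening: 0.402
grasp_force: 0.9
```

>>> play_rows([
  {"dp": [-0.1, 0, 0], "turn": [0, 0, 0], "fingers": 0.6},
  {"dp": [-0.1, 0, 0], "turn": [0, 0, 0], "fingers": 0.6},
  {"dp": [-0.1, 0, 0], "turn": [0, 0, 0], "fingers": 0.6},
  {"dp": [-0.1, 0, 0], "turn": [0, 0, 0], "fingers": 0.6},
  {"dp": [-0.1, 0, 0], "turn": [0, 0, 0], "fingers": 0.6},
])

```text
clock: 6.38
eef_pos: [539.8, -6.0, 25.7]
tcp_rot: [3.142, 0.001, 3.037]
contact_force: [-0.0, 1.3, 0.2]
opening: 0.399
grasp_force: 0.5
```

>>> play_rows([
  {"dp": [-0.05, 0, 0], "turn": [0, 0, 0], "fingers": 0.6},
  {"dp": [-0.05, 0, 0], "turn": [0, 0, 0], "fingers": 0.6},
  {"dp": [0, 0, 0], "turn": [0, 0, 0], "fingers": 0.6},
  {"dp": [0, 0, 0], "turn": [0, 0, 0], "fingers": 0.6},
])

```text
clock: 6.72
eef_pos: [543.3, -6.4, 25.6]
tcp_rot: [-3.142, 0.0, 3.037]
contact_force: [-0.5, -0.2, -0.1]
opening: 0.402
grasp_force: 0.0
```

```bash
python3 - <<'E'
from h import *
s=r.sense();print(s["contact_force"],s["eef_pos"],s["grasp_force"])
E
```

```text
[-0.48740137 -0.18834952 -0.11652726] [543.33999327  -6.423104    25.64176764] 0.0
```

>>> play_rows([
  {"dp": [0.6, 0, 0], "turn": [0, 0, 0], "fingers": 0.6},
  {"dp": [0.8, 0, -0.5], "turn": [0, 0, 0], "fingers": 0.6},
  {"dp": [0.9, -0.2, -0.4], "turn": [0, 0, 0], "fingers": 0.6},
  {"dp": [0.85, -0.5, -0.4], "turn": [0, 0, 0], "fingers": 0.7},
  {"dp": [0.85, -0.5, -0.2], "turn": [0, 0, 0], "fingers": 0.74},
])

```text
clock: 7.13
eef_pos: [378.7, -37.0, 86.3]
tcp_rot: [-3.142, 0.001, 3.039]
contact_force: [0.1, -0.9, -0.1]
opening: 0.262
grasp_force: 0.0
```

>>> play_rows([
  {"dp": [0.85, -0.5, 0], "turn": [0, 0, 0.27], "fingers": 0.74},
  {"dp": [0.55, -0.2, 0], "turn": [0, 0, 0], "fingers": 0.74},
  {"dp": [0, 0, 0], "turn": [0, 0, 0], "fingers": 0.74},
])

```text
clock: 7.38
eef_pos: [315.1, -58.6, 84.9]
tcp_rot: [-3.142, -0.005, 3.007]
contact_force: [-0.1, -0.1, -0.8]
opening: 0.262
grasp_force: 0.0
```

```bash
python3 - <<'E'
from h import *
f=snap("side","s3");g=snap("top","t3")
a=f["pixels"][190:290,290:390,::-1];b=g["pixels"][155:235,300:380,::-1]
cv2.imwrite("pics/c3.png",np.hstack([cv2.resize(a,(400,400),interpolation=2),cv2.resize(b,(400,400),interpolation=2)]))
E
```

```text
(no output)
```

View pics/c3.png

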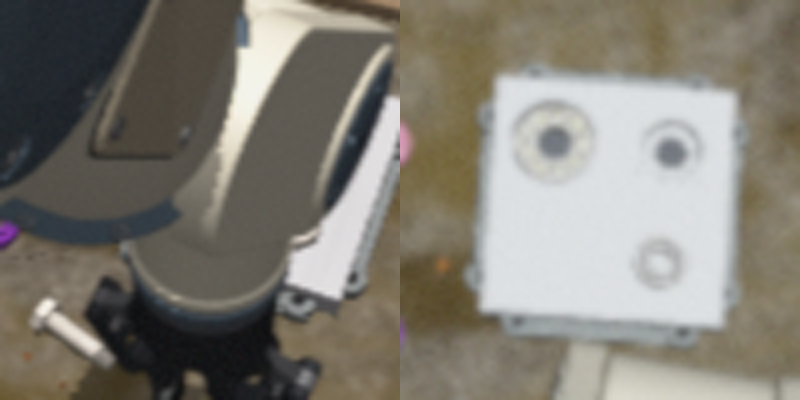

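The large bearing is in its seat, flush and centred at (554,141) in the top crop. The small one is untouched at (659,262), and its seat hole is at (671,152).

>>> play_rows([
  {"dp": [-0.8, 0.02, 0.2], "turn": [0, 0, 0], "fingers": 0.74},
  {"dp": [-0.8, 0.02, 0.3], "turn": [0, 0, 0], "fingers": 0.74},
  {"dp": [-0.8, 0.02, 0.3], "turn": [0, 0, 0], "fingers": 0.74},
  {"dp": [-0.75, 0.02, 0.3], "turn": [0, 0, 0], "fingers": 0.74},
  {"dp": [0, 0, 0], "turn": [0, 0, 0], "fingers": 0.74},
])

```text
clock: 7.9
eef_pos: [453.7, -72.4, 40.0]
tcp_rot: [-3.142, 0.005, 3.01]
contact_force: [0.1, -0.4, 0.5]
opening: 0.259
grasp_force: 0.0
```

>>> play_rows([
  {"dp": [0, 0, 0.3], "turn": [0, 0, 0], "fingers": 0.74},
  {"dp": [0, 0, 0], "turn": [0, 0, 0], "fingers": 0.74},
  {"dp": [0, 0, 0], "turn": [0, 0, 0], "fingers": 0.74},
])

```text
clock: 8.15
eef_pos: [446.3, -71.6, 28.8]
tcp_rot: [3.142, -0.001, 3.01]
contact_force: [-1.1, 0.7, 1.1]
opening: 0.261
grasp_force: 0.0
```

>>> play_rows([
  {"dp": [0, -0.02, 0.1], "turn": [0, 0, 0], "fingers": 0.74},
  {"dp": [-0.15, 0, 0], "turn": [0, 0, 0], "fingers": 0.74},
  {"dp": [-0.15, 0, 0], "turn": [0, 0, 0], "fingers": 0.74},
  {"dp": [-0.2, 0, 0], "turn": [0, 0, 0], "fingers": 0.74},
  {"dp": [-0.2, 0, 0], "turn": [0, 0, 0], "fingers": 0.74},
])

```text
clock: 8.57
eef_pos: [475.4, -76.7, 25.8]
tcp_rot: [-3.142, 0.001, 3.009]
contact_force: [-0.3, 0.5, -0.8]
opening: 0.255
grasp_force: 0.1
```

>>> play_rows([
  {"dp": [-0.2, 0, 0], "turn": [0, 0, 0], "fingers": 0.74},
  {"dp": [-0.2, 0, 0], "turn": [0, 0, 0], "fingers": 0.74},
  {"dp": [-0.2, 0, 0], "turn": [0, 0, 0], "fingers": 0.74},
  {"dp": [-0.1, 0, 0], "turn": [0, 0, 0], "fingers": 0.74},
  {"dp": [0, 0, 0], "turn": [0, 0, 0], "fingers": 0.74},
])

```text
clock: 8.98
eef_pos: [503.2, -80.4, 25.4]
tcp_rot: [-3.142, 0.001, 3.009]
contact_force: [-0.7, -0.3, 0.1]
opening: 0.259
grasp_force: 0.0
```

>>> play_rows([
  {"dp": [0.6, 0, 0], "turn": [0, 0, 0], "fingers": 0.74},
  {"dp": [0.8, 0, -0.5], "turn": [0, 0, 0], "fingers": 0.74},
  {"dp": [0.9, 0, -0.4], "turn": [0, 0, 0], "fingers": 0.74},
  {"dp": [0.9, 0, -0.4], "turn": [0, 0, 0], "fingers": 0.74},
  {"dp": [0.9, 0, -0.2], "turn": [0, 0, 0], "fingers": 0.74},
])

```text
clock: 9.4
eef_pos: [337.7, -58.3, 86.1]
tcp_rot: [-3.142, 0.001, 3.009]
contact_force: [0.3, 0.2, 1.0]
opening: 0.258
grasp_force: 0.0
```

>>> play_rows([
  {"dp": [0.5, 0, 0], "turn": [0, 0, 0], "fingers": 0.74},
  {"dp": [0, 0, 0], "turn": [0, 0, 0], "fingers": 0.74},
  {"dp": [0, 0, 0], "turn": [0, 0, 0], "fingers": 0.74},
])

```text
clock: 9.65
eef_pos: [318.8, -55.8, 85.6]
tcp_rot: [-3.142, 0.001, 3.009]
contact_force: [1.2, 0.7, -0.4]
opening: 0.259
grasp_force: 0.0
```

```bash
python3 - <<'E'
from h import *
g=snap("top","t4")
b=g["pixels"][165:225,310:380,::-1]
cv2.imwrite("pics/c4.png",cv2.resize(b,(700,600),interpolation=2))
E
```

```text
(no output)
```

View pics/c4.png

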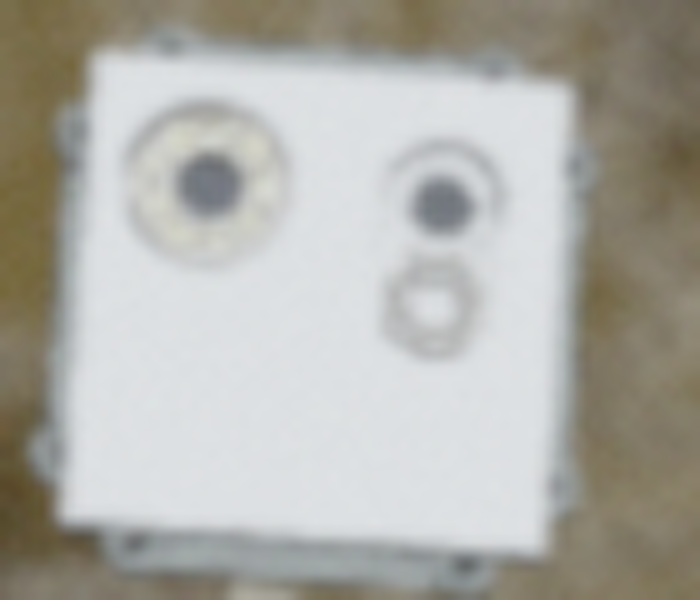

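The large bearing stays home at (209,183). The small bearing is at about (432,306), and its seat hole is at (441,206) with the rim centred near x 445.

```bash
python3 - <<'E'
from h import *
f=r.grab_frame("top");g=lambda p,z:ray(f,(p[0]+.5)/10-.5+310,(p[1]+.5)/10-.5+165,z)[:2].round(1)
print("B",g((432,306),33),"hole",g((441,206),11),"rim",g((445,196),22),"L",g((208,184),22))
E
```

```text
B [523.3 -83. ] hole [562.1 -88.2] rim [563.1 -88.8] L [567.8  -9.3]
```

>>> play_rows([
  {"dp": [-0.9, 0, 0], "turn": [0, 0, 0], "fingers": 0.74},
  {"dp": [-0.9, 0, 0.3], "turn": [0, 0, 0], "fingers": 0.74},
  {"dp": [-0.9, 0, 0.3], "turn": [0, 0, 0], "fingers": 0.74},
  {"dp": [-0.7, 0, 0.3], "turn": [0, 0, 0], "fingers": 0.74},
  {"dp": [-0.4, 0, 0.3], "turn": [0, 0, 0], "fingers": 0.74},
])

```text
clock: 10.17
eef_pos: [475.5, -76.7, 36.4]
tcp_rot: [-3.141, 0.004, 3.009]
contact_force: [-0.1, -0.3, 0.3]
opening: 0.257
grasp_force: 0.0
```

>>> play_rows([
  {"dp": [0, 0, 0.25], "turn": [0, 0, 0], "fingers": 0.74},
  {"dp": [0, 0, 0], "turn": [0, 0, 0], "fingers": 0.74},
  {"dp": [0, 0, 0], "turn": [0, 0, 0], "fingers": 0.74},
])

```text
clock: 10.42
eef_pos: [468.5, -75.7, 26.3]
tcp_rot: [3.141, -0.003, 3.009]
contact_force: [-0.3, 1.0, -0.2]
opening: 0.264
grasp_force: 0.0
```

>>> play_rows([
  {"dp": [-0.3, 0, 0.03], "turn": [0, 0, 0], "fingers": 0.74},
  {"dp": [-0.3, 0, 0], "turn": [0, 0, 0], "fingers": 0.74},
  {"dp": [-0.2, 0, 0], "turn": [0, 0, 0], "fingers": 0.74},
  {"dp": [-0.2, 0, 0], "turn": [0, 0, 0], "fingers": 0.74},
  {"dp": [-0.15, -0.005, 0], "turn": [0, 0, 0], "fingers": 0.74},
])

```text
clock: 10.83
eef_pos: [516.7, -82.4, 26.7]
tcp_rot: [-3.142, 0.001, 3.009]
contact_force: [0.0, 0.0, 0.8]
opening: 0.256
grasp_force: 0.3
```

>>> play_rows([
  {"dp": [-0.1, 0, 0], "turn": [0, 0, 0], "fingers": 0.74},
  {"dp": [-0.1, 0, 0], "turn": [0, 0, 0], "fingers": 0.74},
  {"dp": [-0.1, 0, 0], "turn": [0, 0, 0], "fingers": 0.74},
  {"dp": [-0.1, 0, 0], "turn": [0, 0, 0], "fingers": 0.74},
  {"dp": [-0.1, 0, 0], "turn": [0, 0, 0], "fingers": 0.74},
])

```text
clock: 11.25
eef_pos: [535.7, -84.9, 26.1]
tcp_rot: [3.142, -0.0, 3.009]
contact_force: [-1.0, 0.0, -0.1]
opening: 0.261
grasp_force: 0.1
```

>>> play_rows([
  {"dp": [-0.1, 0, 0], "turn": [0, 0, 0], "fingers": 0.74},
  {"dp": [-0.1, 0, 0], "turn": [0, 0, 0], "fingers": 0.74},
  {"dp": [-0.05, 0, 0], "turn": [0, 0, 0], "fingers": 0.74},
  {"dp": [0, 0, 0], "turn": [0, 0, 0], "fingers": 0.74},
  {"dp": [0, 0, 0], "turn": [0, 0, 0], "fingers": 0.74},
])

```text
clock: 11.67
eef_pos: [544.1, -85.8, 25.7]
tcp_rot: [3.141, -0.003, 3.009]
contact_force: [-3.9, 1.1, 1.6]
opening: 0.26
grasp_force: 2.7
```

>>> play_rows([
  {"dp": [0.6, 0, 0], "turn": [0, 0, 0], "fingers": 0.74},
  {"dp": [0.8, 0, -0.5], "turn": [0, 0, 0], "fingers": 0.74},
  {"dp": [0.9, 0, -0.4], "turn": [0, 0, 0], "fingers": 0.74},
  {"dp": [0.9, 0, -0.4], "turn": [0, 0, 0], "fingers": 0.74},
  {"dp": [0.9, 0, -0.2], "turn": [0, 0, 0], "fingers": 0.74},
])

```text
clock: 12.08
eef_pos: [382.6, -64.6, 87.4]
tcp_rot: [-3.141, 0.003, 3.009]
contact_force: [0.8, -0.1, -0.3]
opening: 0.258
grasp_force: 0.0
```

>>> play_rows([
  {"dp": [0.9, 0, 0], "turn": [0, 0, 0], "fingers": 0.74},
  {"dp": [0.5, 0, 0], "turn": [0, 0, 0], "fingers": 0.74},
  {"dp": [0, 0, 0], "turn": [0, 0, 0], "fingers": 0.74},
  {"dp": [0, 0, 0], "turn": [0, 0, 0], "fingers": 0.74},
])

```text
clock: 12.42
eef_pos: [327.6, -57.2, 86.6]
tcp_rot: [-3.141, 0.002, 3.009]
contact_force: [-0.3, -0.3, 0.3]
opening: 0.255
grasp_force: 0.0
```

```bash
python3 - <<'E'
from h import *
g=snap("top","t5");f=snap("side","s5")
b=g["pixels"][165:215,310:380,::-1];a=f["pixels"][190:265,310:402,::-1]
cv2.imwrite("pics/c5.png",np.hstack([cv2.resize(b,(420,300),interpolation=2),cv2.resize(a,(368,300),interpolation=2)]))
E
```

```text
(no output)
```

View pics/c5.png

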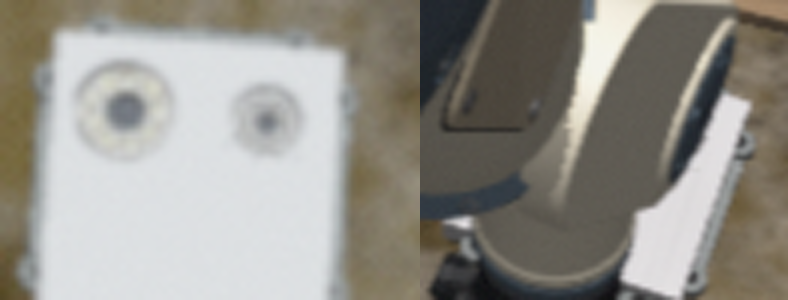

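>>> play_rows([
  {"dp": [0.3, 0.9, -0.2], "turn": [0, 0, 0], "fingers": 0.74},
  {"dp": [0.3, 0.9, -0.2], "turn": [0, 0, 0], "fingers": 0.74},
  {"dp": [0.3, 0.9, 0], "turn": [0, 0, 0], "fingers": 0.74},
  {"dp": [0.3, 0.9, 0], "turn": [0, 0, 0], "fingers": 0.74},
  {"dp": [0.3, 0.9, 0], "turn": [0, 0, 0], "fingers": 0.74},
])

```text
clock: 12.93
eef_pos: [292.9, 131.6, 102.6]
tcp_rot: [3.14, 0.002, 3.008]
contact_force: [1.2, -0.4, -1.0]
opening: 0.26
grasp_force: 0.0
```

>>> play_rows([
  {"dp": [0, 0, 0], "turn": [0, 0, 0], "fingers": 0.74},
  {"dp": [0, 0, 0], "turn": [0, 0, 0], "fingers": 0.74},
])

```text
clock: 13.1
eef_pos: [292.6, 131.9, 102.3]
tcp_rot: [3.141, 0.001, 3.016]
contact_force: [-0.1, -0.1, 0.2]
opening: 0.26
grasp_force: 0.0
```

```bash
python3 - <<'E'
from h import *
g=snap("top","t6");f=snap("side","s6")
b=g["pixels"][170:205,310:370,::-1];a=f["pixels"][190:240,320:400,::-1]
cv2.imwrite("pics/c6.png",np.vstack([cv2.resize(a,(480,300),interpolation=2),cv2.resize(b,(480,280),interpolation=2)]))
E
```

```text
(no output)
```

View pics/c6.png

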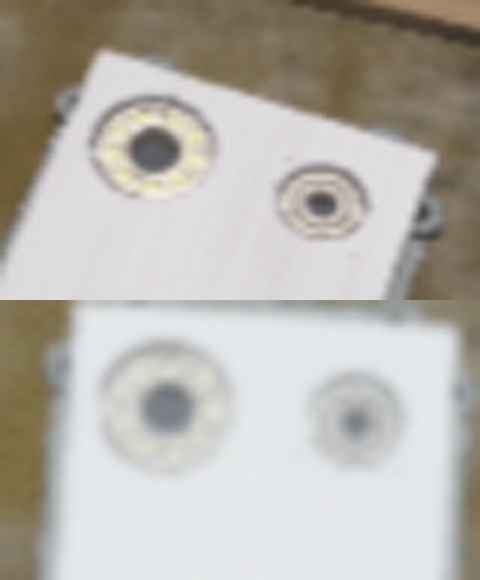

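Side half (top of the picture): both bearings look concentric and flush at (155,150) and (321,203). In the top view the small one at (355,422) is a bit dark, and the last push ended in contact at −3.9 N, so it may be tilted. I'll probe it from above with shut fingertips.

>>> play_rows([
  {"dp": [-0.3, -0.9, 0], "turn": [0, 0, 0], "fingers": 1},
  {"dp": [-0.3, -0.9, 0], "turn": [0, 0, 0], "fingers": 1},
  {"dp": [-0.3, -0.9, 0], "turn": [0, 0, 0], "fingers": 1},
  {"dp": [-0.3, -0.9, 0], "turn": [0, 0, 0], "fingers": 1},
  {"dp": [-0.3, -0.9, 0], "turn": [0, 0, 0], "fingers": 1},
])

```text
clock: 13.62
eef_pos: [327.2, -60.7, 102.2]
tcp_rot: [-3.141, 0.001, 3.006]
contact_force: [1.5, 0.9, 0.0]
opening: 0.005
grasp_force: 0.0
```

>>> play_rows([
  {"dp": [-0.9, 0, 0], "turn": [0, 0, 0], "fingers": 1},
  {"dp": [-0.9, 0, 0], "turn": [0, 0, 0], "fingers": 1},
  {"dp": [-0.9, 0, 0.2], "turn": [0, 0, 0], "fingers": 1},
  {"dp": [-0.9, 0, 0.3], "turn": [0, 0, 0], "fingers": 1},
  {"dp": [-0.9, 0, 0.3], "turn": [0, 0, 0], "fingers": 1},
])

```text
clock: 14.03
eef_pos: [507.4, -84.5, 69.5]
tcp_rot: [-3.141, 0.001, 3.004]
contact_force: [-0.2, 0.3, 1.3]
opening: 0.001
grasp_force: 0.0
```

>>> play_rows([
  {"dp": [-0.7, 0, 0.2], "turn": [0, 0, 0], "fingers": 1},
  {"dp": [-0.3, 0, 0], "turn": [0, 0, 0], "fingers": 1},
  {"dp": [0, 0, 0], "turn": [0, 0, 0], "fingers": 1},
  {"dp": [0, 0, 0], "turn": [0, 0, 0], "fingers": 1},
])

```text
clock: 14.37
eef_pos: [544.7, -88.4, 61.5]
tcp_rot: [-3.142, -0.001, 3.006]
contact_force: [-1.4, -0.6, 0.6]
opening: -0.002
grasp_force: 0.0
```

>>> play_rows([
  {"dp": [-0.45, 0.05, 0.2], "turn": [0, 0, 0], "fingers": 1},
  {"dp": [0, 0, 0.25], "turn": [0, 0, 0], "fingers": 1},
  {"dp": [0, 0, 0.25], "turn": [0, 0, 0], "fingers": 1},
  {"dp": [0, 0, 0.1], "turn": [0, 0, 0], "fingers": 1},
  {"dp": [0, 0, 0], "turn": [0, 0, 0], "fingers": 1},
])

```text
clock: 14.78
eef_pos: [561.0, -86.6, 28.7]
tcp_rot: [3.142, -0.004, 3.009]
contact_force: [0.3, -0.8, 0.8]
opening: -0.001
grasp_force: 0.0
```

>>> play_rows([
  {"dp": [0, 0, 0.04], "turn": [0, 0, 0], "fingers": 1},
  {"dp": [0, 0, 0], "turn": [0, 0, 0], "fingers": 1},
])

```text
clock: 14.95
eef_pos: [563.0, -86.6, 28.5]
tcp_rot: [-3.142, -0.0, 3.009]
contact_force: [0.1, 0.0, -0.1]
opening: -0.005
grasp_force: 0.0
```

Adjust y by −2 mm and come down in small steps.

>>> play_rows([
  {"dp": [0, -0.05, 0.05], "turn": [0, 0, 0], "fingers": 1},
  {"dp": [0, 0, 0.03], "turn": [0, 0, 0], "fingers": 1},
  {"dp": [0, 0, 0], "turn": [0, 0, 0], "fingers": 1},
])

```text
clock: 15.2
eef_pos: [563.2, -88.7, 25.4]
tcp_rot: [-3.142, 0.0, 3.009]
contact_force: [-0.3, 0.7, 0.1]
opening: -0.001
grasp_force: 0.0
```

>>> play_rows([
  {"dp": [0, 0, 0.03], "turn": [0, 0, 0], "fingers": 1},
  {"dp": [0, 0, 0], "turn": [0, 0, 0], "fingers": 1},
  {"dp": [0, 0, 0], "turn": [0, 0, 0], "fingers": 1},
])

```text
clock: 15.45
eef_pos: [563.2, -88.6, 24.1]
tcp_rot: [-3.142, -0.0, 3.009]
contact_force: [0.2, 0.1, 0.7]
opening: -0.003
grasp_force: 0.0
```

>>> play_rows([
  {"dp": [0, 0, 0.03], "turn": [0, 0, 0], "fingers": 1},
  {"dp": [0, 0, 0], "turn": [0, 0, 0], "fingers": 1},
  {"dp": [0, 0, 0], "turn": [0, 0, 0], "fingers": 1},
])

```text
clock: 15.7
eef_pos: [563.2, -88.6, 22.9]
tcp_rot: [-3.142, -0.0, 3.009]
contact_force: [0.1, -0.8, -0.6]
opening: -0.001
grasp_force: 0.0
```

>>> play_rows([
  {"dp": [0, 0, 0.03], "turn": [0, 0, 0], "fingers": 1},
  {"dp": [0, 0, 0], "turn": [0, 0, 0], "fingers": 1},
  {"dp": [0, 0, 0], "turn": [0, 0, 0], "fingers": 1},
])

```text
clock: 15.95
eef_pos: [563.4, -88.6, 22.1]
tcp_rot: [-3.142, 0.0, 3.009]
contact_force: [-0.4, -0.4, 4.5]
opening: -0.005
grasp_force: 2.4
```

>>> play_rows([
  {"dp": [0, 0, 0.01], "turn": [0, 0, 0], "fingers": 1},
  {"dp": [0, 0, 0], "turn": [0, 0, 0], "fingers": 1},
  {"dp": [0, 0, 0], "turn": [0, 0, 0], "fingers": 1},
])

```text
clock: 16.2
eef_pos: [563.4, -88.6, 22.0]
tcp_rot: [-3.142, 0.0, 3.009]
contact_force: [-2.9, 1.2, 10.7]
opening: 0.002
grasp_force: 4.9
```

Contact comes at z = 22.0, flush with the face, so the small bearing is home. Retreating.

>>> play_rows([
  {"dp": [0, 0, -0.3], "turn": [0, 0, 0], "fingers": 1},
  {"dp": [0, 0, -0.8], "turn": [0, 0, 0], "fingers": 1},
  {"dp": [0, 0, -0.9], "turn": [0, 0, 0], "fingers": 1},
  {"dp": [0.9, 0, -0.3], "turn": [0, 0, 0], "fingers": 1},
  {"dp": [0.9, 0, 0], "turn": [0, 0, 0], "fingers": 1},
])

```text
clock: 16.62
eef_pos: [495.0, -79.6, 117.2]
tcp_rot: [-3.141, 0.008, 3.009]
contact_force: [0.6, -0.2, -0.5]
opening: 0.003
grasp_force: 0.0
```

>>> play_rows([
  {"dp": [0.9, 0, 0], "turn": [0, 0, 0], "fingers": 1},
  {"dp": [0.9, 0, 0], "turn": [0, 0, 0], "fingers": 1},
  {"dp": [0.9, 0, 0], "turn": [0, 0, 0], "fingers": 1},
  {"dp": [0.4, 0, 0], "turn": [0, 0, 0], "fingers": 1},
  {"dp": [0, 0, 0], "turn": [0, 0, 0], "fingers": 1},
])

```text
clock: 17.03
eef_pos: [364.5, -62.0, 113.3]
tcp_rot: [3.141, -0.003, 3.009]
contact_force: [0.1, -0.2, 0.2]
opening: 0.002
grasp_force: 0.0
```

```bash
python3 - <<'E'
from h import *
g=snap("top","t7")["pixels"].astype(int);o=cv2.imread("pics/t6.png")[:,:,::-1].astype(int)
print(abs(g-o)[170:205,312:370].max(), abs(g-o)[178:192,345:362].mean())
print(r.sign_off())
E
```

```text
69 6.9677871148459385
the job is handed in; nothing more can be done
None
```

Both bearings were pushed into their own seats and the job is handed in at about 17 s: the large one looked flush in the camera views and the small one probed flush at 22 mm; I steered clear of the bystanders but took no final picture of them.

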